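# Shut down a power unit and jack up its front

### The arm

A 6-joint arm with a two-finger parallel gripper is mounted at the origin on a cart in front of the work surface, level with it; the furniture and walls round the work are solid. World frame = base frame: x ahead of the robot, y to its left, z up, the work surface at z = 0. Lengths are in m, angles in rad, forces in N, time in s.
With the tool pointing down it reaches from about 0.35 to 0.775 m from the base axis. Payload 5.5 kg.
Tool frame: the origin (TCP) lies midway between the tips of the shut fingers; the grasp point (between the pads) lies 19 mm behind it; z points along the fingers, y is the line along which they close (so a half turn about z gives the same grasp; the last joint's range is limited). The gripper opens to 85 mm and grips with 20 to 120 N. Pads are 22 mm wide; open, the fingers measure 114 mm over their backs; the gripper's body (76 mm by 85 mm) begins 54 mm behind the grasp point. The pads swing forward as they close: fully open they stand 13 mm farther back than shut.
Start: joints at [-1.419, 0.313, 0.046, 1.304, 0, 1.431], TCP at [0.165, -0.551, 0.231] pointing down, gripper open.
Joint ranges: [-2.76, 2.76], [-0.86, 1.69], [-1.03, 1.26], [-2.2, 2.34], [-1.47, 1.5], [-3.14, 3.14]. Speed limits (rad/s): [2.57, 2.57, 3.14, 3.14, 3.14, 3.14].

### API

Orientations are given as a unit quaternion [w, x, y, z].
In Python, from workcell import telemetry, imaging, env gives the robot as it stands. The module is installed in compiled form; this text tells all that it offers.
- The arm moves only by the tool step_arm, never from a script. Its argument "moves" is a list of rows, each a list of 3 entries, a list of its own where there are three numbers: the shift along the tool's x, y, z in mm, then the turn, a rotation vector about the tool's x, y, z in rad, then the finger opening in mm, from 0 to 85.4. A call has 1 to 8 rows; each row is the pose to reach, as a shift and turn from the pose commanded when the call began, along the tool's axes at that moment; what a row does not reach only later rows make up. A row lasts 1/12 s, in which the tool goes at most 41.7 mm and 7.16 degrees, less where a joint would pass 70% of its speed; a pose out of reach is approached as far as the arm can. A call with a gripper value outside its range is refused whole. The fingers move at their own pace and stop on an object; "grip_force" is the grip in N (left out, the last holds). Time passes only in rows, so rows that repeat a pose let the fingers close. It gives the time, the measured TCP pose, the force, the opening and the grip force at its end, in the units of the state.
- telemetry.get_state(): the state, without advancing time (a new reading comes with each control period).
- imaging.read_camera(name): name is "scene" or "side" or "wrist"; returns the picture (400x640x3 uint8, red, green, blue); there is no depth.
- imaging.camera_params(name): a dict with "camera_matrix" (3x3 intrinsics, pixels), "D" ([k1, k2, p1, p2, k3] as OpenCV has them; the pictures are not rectified), "pose" (4x4, takes a point from camera to world coordinates). Camera axes: x right, y up, looking along -z (the intrinsics and any distortion apply to the point x, -y, -z); pixel columns grow to the right and rows downward; lengths in m; the calibration is good to about 2 mm. A picture is of the moment at which its call begins: read the wrist's pose just before it. camera_params takes no time and is no camera call; for the wrist camera it gives the pose at the moment of the call.
- env.hand_in(): hands the job in; it is judged then, once.
The state is a dict: "clock": time; "joint_pos": joint angles; "qvel": joint speeds; "tau": joint torques, N m; "tcp_pos": TCP position; "orientation": TCP orientation; "wrist_force": force on the tool from outside, world axes, zero at the start; "ft_torque": the same for the moment, N m; "finger_gap": finger opening in m; "grip_force": force on a finger pad.
Only numpy, scipy, OpenCV 4.12 (cv2) and the standard library are available. Lean on these libraries where they do the work, as an engineer would, in place of code of your own. Each camera call takes 0.05 s, during which the arm holds its last target. There are 200 camera calls.

### The job

Shut the power unit down with the three keys on its top, pressing each right down and letting it come back up, one at a time: first the large round key, then the square one, then the small round one. Then bring the lever jack over and set its saddle squarely under the lift lug below the chevron mark on the unit's front, make one full trial stroke (press the handle right down so that the front of the unit rises, then let the handle come all the way up so that the unit stands on its feet again), and press the handle right down a second time. Finish while still holding the handle down, with the raised unit carried by the jack alone, and leave the tape measure, the sanding block and the pliers where they are.

Things in the scene. Friction and masses are not known exactly. Their poses are not given: they have to be found in the camera images.
- power_unit: Grey box-like unit, case 150 (x) x 200 (y) mm, top 148 mm up, about 3 kg, fixed along its rear edge: the case tilts up about a hinge line 80 mm behind the origin, 30 mm up. Origin: worktop under its middle; own x runs from front to rear, z up. The front (sockets, chevron, lug) faces -x, roughly the robot's right. Case floor 33 mm up; carrying handle across the top at x = +52, up to 182 mm.
- unit_case (a joint): Tilt of the unit's case, rad: 0 standing on its front feet, positive with the front raised. A full stroke of the jack raises it to about 0.15.
- lift_point (a point): The lift point: centre of the flat underside of the steel lift lug (50 mm wide, 7 mm thick, sticking 44 mm out of the middle of the front below the chevron of raised bars). 97 mm in front of the unit's origin and 52 mm above the worktop at rest; moves with the case.
- key_large_top (a point): Top centre of the large round key (34 mm across), the middle one of the three grey keys in a row along the unit's y on the front half of its top, 60 mm apart. Top 161 mm above the worktop. 6 mm spring travel straight down, about 5 N when fully down; it comes back up by itself.
- key_square_top (a point): Top centre of the square key (25 mm), 60 mm from the large one toward the unit's +y; same height, travel and spring.
- key_small_top (a point): Top centre of the small round key (16 mm across), 60 mm from the large one toward the unit's -y; same height, travel and spring.
- key_large (a joint): Travel of the large round key, m: 0 up, 0.006 fully down.
- key_square (a joint): Travel of the square key, m: 0 up, 0.006 fully down.
- key_small (a joint): Travel of the small round key, m: 0 up, 0.006 fully down.
- jack: Loose steel lever jack, 0.8 kg: base plate 205 x 70 x 8 mm (x -125 to +80), two upright cheeks and a see-saw lever. Origin: underside of the base below the pivot (48 mm up). Saddle toward its own +x, handle toward -x, z up. Cheeks 46 mm wide overall (y), 46 mm long (x), 71 mm high: can be gripped across y from above and the jack slid or carried.
- jack_handle (a joint): Angle of the jack's lever, rad: 0 handle fully up (where a spring keeps it, about 2 N at the plate), 0.5 handle fully down on its stop. With the unit on it about 8 to 14 N at the plate holds it down; let go, it comes back up. The saddle meets the lug at about 0.15.
- saddle (a point): Top centre of the jack's domed round saddle (30 mm across). With the handle up it is 77 mm in front of the jack's origin (its +x) and 41 mm above the worktop, so it passes under the lug with 11 mm to spare; fully down it is about 78 mm up.
- press_plate (a point): Top centre of the rubber-faced press plate (50 mm long, 42 mm wide) at the handle's end. Handle up: 128 mm behind the jack's origin, 127 mm above the worktop, sloping 0.5 rad up outward; fully down: level, 150 mm behind, 56 mm up. It moves on a circle about the pivot (parallel to the jack's y, 48 mm above its origin).
- tape_measure: Bystander: yellow tape measure, 69 x 90 x 30 mm, origin under its middle. Leave alone.
- sanding_block: Bystander: cork sanding block, 62 x 90 x 34 mm, origin under its middle. Leave alone.
- pliers: Bystander: red-handled pliers, 59 x 199 x 15 mm, lying flat on the far (left) side of the unit, origin under their middle. Leave alone.
There are look-alikes about, which are no part of the job. Of the things that look like the jack, the larger one is meant.

How it is judged:
On the way, in this order (a step that is already met when the one before it is completed fails the run):
1. the large round key is pressed, alone (value of joint key_large above 0.0035 m and value of joint each of key_square, key_small below 0.002 m and value of joint unit_case below 0.015 rad), for 0.05 s.
2. then the square key, the others up (value of joint key_square above 0.0035 m and value of joint each of key_large, key_small below 0.002 m and value of joint unit_case below 0.015 rad), for 0.05 s.
3. then the small round key, the others up (value of joint key_small above 0.0035 m and value of joint each of key_large, key_square below 0.002 m and value of joint unit_case below 0.015 rad), for 0.05 s.
4. all keys are up and the jack stands on the worktop with its saddle under the lift point, handle up (value of joint each of key_large, key_square, key_small below 0.002 m and horizontal distance between saddle and lift_point below 0.015 m and value of joint jack_handle below 0.12 rad and value of joint unit_case below 0.015 rad and height (world z) of jack below 0.004 m and angle between jack's own z axis and vertical below 0.05 rad and linear speed of jack below 0.03 m/s), for 0.2 s.
5. trial stroke: the jack raises the front of the unit (value of joint unit_case above 0.09 rad and value of joint jack_handle above 0.4 rad and horizontal distance between saddle and lift_point below 0.02 m and contact force between jack and power_unit above 2 N and contact force between each of the arm, the fingers and power_unit below 0.5 N and contact force between any of the fingers, the arm and jack above 2 N), for 0.1 s.
6. the handle comes all the way up and the unit stands on its feet again (value of joint unit_case below 0.012 rad and value of joint jack_handle below 0.06 rad), for 0.1 s.
7. second stroke: the front is raised again (all of step 5), for 0.1 s.
At the end, for the whole second after the job is handed in: Handle held down by the arm (over 2 N, lever over 0.40 rad); case tilted over 0.09 rad, at rest, carried by the jack (over 2 N), saddle within 20 mm of the lift point, jack flat, arm not touching the unit, keys up, bystanders within 30 mm (all of step 7 and value of joint each of key_large, key_square, key_small below 0.002 m and velocity of joint unit_case between -0.05 and 0.05 rad/s and angle between jack's own z axis and vertical below 0.08 rad and distance of each of tape_measure, sanding_block, pliers from where it was at the start of the episode below 0.03 m); the arm keeps its last pose, push and grip.
It fails at once if two keys down at once (value of joint each of key_large, key_square above 0.003 m or value of joint each of key_large, key_small above 0.003 m or value of joint each of key_square, key_small above 0.003 m).
It fails at once if a bystander is moved more than 30 mm (distance of any of tape_measure, sanding_block, pliers from where it was at the start of the episode above 0.03 m).
It fails at once if the jack is tipped over (angle between jack's own z axis and vertical above 0.6 rad).
It also fails if it takes over 72 s, if anything falls off the work surface, if the arm or the gripper's body presses on something with over 40 N, if the wrist force passes 120 N, or if a joint passes its speed limit or range.

## Working session

There is one attempt and no reset: what is moved stays moved. The work goes in short steps, Python scripts to look and compute and a tool call to move; the robot and the scene stay as the last step left them, time stands still between calls to the robot, and variables do not carry over. Pictures are saved under pics/ and viewed, at most 10 in all, crops included, and the job is handed in when it is done.

Besides the shell and the picture viewer there is one more tool, called as name([rows], argument=value, ...), one row to a line, values as JSON. step_arm: Moves the arm, as the interface text tells. Its arguments: {"type":"object","properties":{"moves":{"type":"array"},"grip_force":{"type":"number"}},"required":["moves"]}

```bash
mkdir -p pics; cat > h.py <<'E'
import numpy as np,cv2
from workcell import telemetry,imaging,env
from scipy.spatial.transform import Rotation as R
def snap(n,f):
    p=imaging.camera_params(n); im=imaging.read_camera(n); cv2.imwrite('pics/'+f,im[:,:,::-1]); np.savez('pics/'+f+'.npz',K=p['camera_matrix'],D=p['D'],P=p['pose']); return im
def ray(f,uv):
    c=np.load('pics/'+f+'.npz'); q=cv2.undistortPoints(np.array([[uv]],float),np.array(c['K']),np.array(c['D']))[0,0]
    d=c['P'][:3,:3]@np.array([q[0],-q[1],-1]); return c['P'][:3,3],d/np.linalg.norm(d)
def onz(f,uv,z):
    o,d=ray(f,uv); return o+d*(z-o[2])/d[2]
def tri(*fu):
    A=0;b=0
    for f,uv in fu:
        o,d=ray(f,uv); M=np.eye(3)-np.outer(d,d); A=A+M; b=b+M@o
    x=np.linalg.solve(A,b); return x,[round(float(np.linalg.norm(np.cross(x-ray(f,u)[0],ray(f,u)[1])))*1000,1) for f,u in fu]
def proj(f,X):
    c=np.load('pics/'+f+'.npz'); p=np.linalg.inv(c['P'])@np.append(X,1); return cv2.projectPoints(np.array([[p[0],-p[1],-p[2]]]),np.zeros(3),np.zeros(3),np.array(c['K']),np.array(c['D']))[0].ravel()
def tool(target,yaw=None):
    s=telemetry.get_state(); r=R.from_quat(np.roll(s['orientation'],-1)); return r.inv().apply(np.array(target)-s['tcp_pos'])*1000
E
python3 - <<'E'
from h import *
for n in ['scene','side','wrist']: snap(n,n+'0.png')
for n in ['scene','side','wrist']: p=imaging.camera_params(n); print(n,np.round(p['pose'],3).tolist(),np.round(p['camera_matrix'],0).tolist())
s=telemetry.get_state(); print(s)
a=cv2.imread('pics/scene0.png');b=cv2.imread('pics/side0.png')
E
```

```text
scene [[-0.773, 0.4, -0.492, -0.118], [-0.634, -0.488, 0.6, 0.909], [0.0, 0.776, 0.631, 1.019], [0.0, 0.0, 0.0, 1.0]] [[438.0, 0.0, 325.0], [0.0, 438.0, 207.0], [0.0, 0.0, 1.0]]
side [[-0.933, 0.21, -0.293, 0.105], [-0.36, -0.567, 0.741, 1.204], [-0.01, 0.796, 0.605, 1.068], [0.0, 0.0, 0.0, 1.0]] [[499.0, 0.0, 319.0], [0.0, 499.0, 205.0], [0.0, 0.0, 1.0]]
wrist [[0.288, 0.92, 0.265, 0.232], [-0.958, 0.277, 0.079, -0.529], [-0.001, -0.277, 0.961, 0.374], [0.0, 0.0, 0.0, 1.0]] [[356.0, 0.0, 313.0], [0.0, 356.0, 199.0], [0.0, 0.0, 1.0]]
{'clock': 0.15, 'joint_pos': array([-1.41859630e+00,  3.13856414e-01,  4.52181823e-02,  1.30361172e+00,
       -1.64410285e-05,  1.43118921e+00]), 'qvel': array([ 0.00067422, -0.00199519,  0.00361642, -0.00109683, -0.00054569,
        0.00113044]), 'tau': array([ 1.27135605e-03, -4.81063378e+01,  2.98816252e+01,  1.39212681e-02,
       -1.43259031e-04,  1.99447805e-05]), 'tcp_pos': array([ 0.16533897, -0.55029928,  0.2305886 ]), 'orientation': array([-7.26748481e-04,  9.89374680e-01,  1.45386431e-01, -1.27966748e-05]), 'wrist_force': array([-0.11868113,  0.24271358,  0.42537573]), 'ft_torque': array([-0.01623726, -0.00013147,  0.02045443]), 'grip_force': 0.0, 'finger_gap': 0.08544202653000374}
```

View pics/scene0.png

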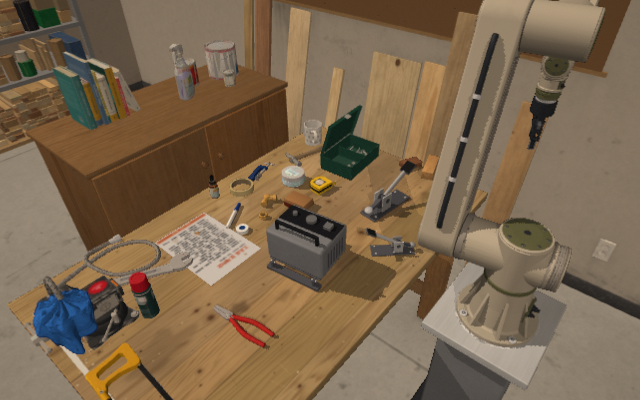

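View pics/side0.png

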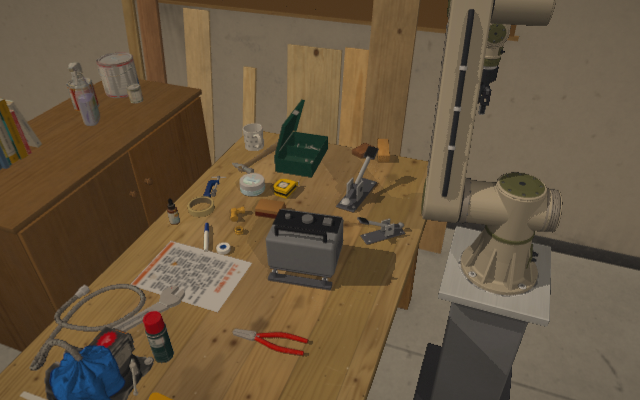

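The scene view shows the unit at (306,242) and its keys near (312,218). The large jack is at (388,195) with its plate near (410,163). A small look-alike jack is at (393,247), and there are pliers at (245,325), tape at (320,184) and a cork block at (295,200). The side view shows the same: unit (306,247), jack (358,185), small jack (382,230). I choose the larger jack, and a close crop will check it.

```bash
python3 - <<'E'
from h import *
a=cv2.imread('pics/scene0.png')[145:295,255:435];b=cv2.imread('pics/side0.png')[140:290,250:410]
A=cv2.resize(a,None,fx=2.2*1.0,fy=2.2,interpolation=cv2.INTER_CUBIC)
f=lambda i,s:cv2.resize(i,None,fx=s,fy=s,interpolation=cv2.INTER_CUBIC)
A=f(a,4)[:, :]; 
cv2.imwrite('pics/c1.png',A)
cv2.imwrite('pics/c2.png',f(b,4))
E
```

```text
(no output)
```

View pics/c1.png

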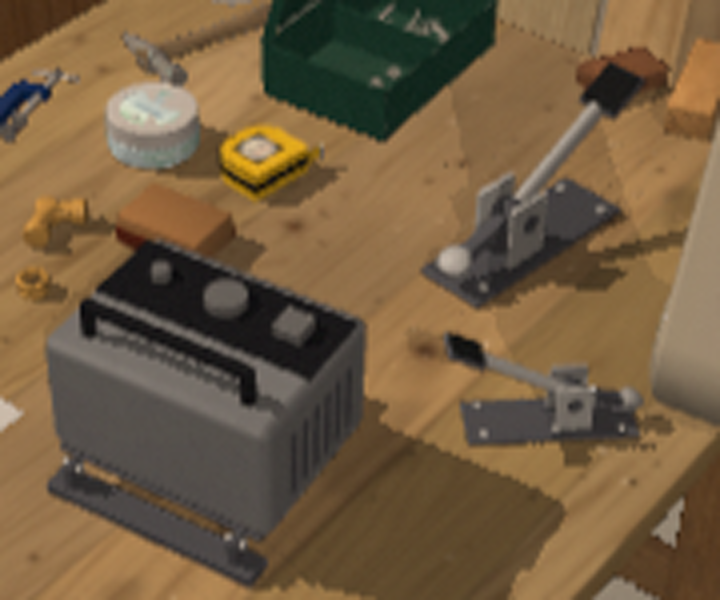

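View pics/c2.png

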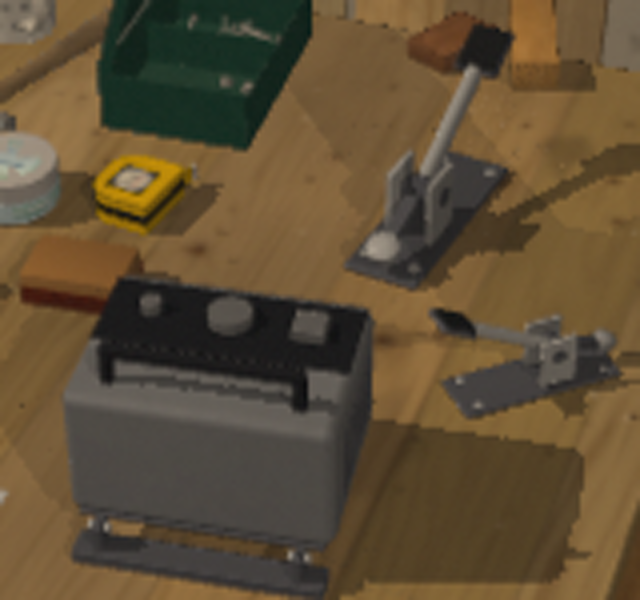

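The crops show the large jack: saddle at scene (369,209), plate at (408,166), with the base at the back right. The row of keys is at scene (312,218), (329,225) and (295,211). The small jack beside the unit is the look-alike.

```bash
python3 - <<'E'
from h import *
S=lambda x,y:('scene0.png',(255+x/4,145+y/4)); D=lambda x,y:('side0.png',(250+x/4,140+y/4))
P={}
for k,a,b in [('L',(227,291),(231,310)),('Q',(297,318),(312,321)),('s',(161,265),(151,298)),('sad',(455,255),(383,240)),('plate',(612,86),(486,50)),('baseA',(472,306),(415,286)),('baseB',(622,212),(510,174)),('baseC',(423,269),(346,268)),('cork',(176,216),(82,265)),('sm_sad',(627,397),(600,340)),('sm_plate',(466,350),(455,322)),('sm_base',(463,403),(445,383)),('sm_base2',(480,443),(473,416)),('footL',(265,575),(325,590)),('tape',(262,150),(140,182)),]:
    x,e=tri(S(*a),D(*b)); P[k]=x; print(k,np.round(x*1000,1),e,np.round(np.linalg.norm(x[:2]),3))
    if k in'LQs': print(np.round(onz(*S(*a),.161)*1000),np.round(onz(*D(*b),.161)*1000))
    if 'base' in k: print(np.round(onz(*S(*a),.004)*1000),np.round(onz(*D(*b),.004)*1000))
E
```

```text
L [553.4 156.3 158.6] [0.3, 0.3] 0.575
[552. 158. 161.] [552. 160. 161.]
Q [494.7 144.6 156.1] [0.5, 0.5] 0.515
[492. 148. 161.] [492. 151. 161.]
s [613.4 164.7 158.8] [0.3, 0.3] 0.635
[611. 167. 161.] [612. 167. 161.]
sad [ 525.1 -116.4   37.8] [1.1, 1.1] 0.538
plate [ 496.4 -316.3  123.4] [1.0, 1.0] 0.589
baseA [486.6 -89.4  17.4] [1.2, 1.2] 0.495
[ 494. -101.    4.] [ 492. -108.    4.]
baseB [ 463.9 -309.1   -1.7] [0.5, 0.5] 0.557
[ 461. -303.    4.] [ 462. -300.    4.]
baseC [ 560.8 -121.3   -3.1] [1.0, 1.0] 0.574
[ 557. -115.    4.] [ 557. -111.    4.]
cork [764.7 -12.7  23.3] [0.6, 0.6] 0.765
sm_sad [322.  -74.2  18. ] [0.2, 0.2] 0.33
sm_plate [419.5  24.5  83.9] [0.6, 0.6] 0.42
sm_base [4.313e+02 2.000e+00 4.000e-01] [0.3, 0.3] 0.431
[430.   5.   4.] [430.   6.   4.]
sm_base2 [401.4  19.1 -13. ] [0.5, 0.5] 0.402
[392.  34.   4.] [397.  37.   4.]
footL [450.2 237.  -17.1] [0.2, 0.2] 0.509
tape [ 765.4 -137.4   28.7] [0.3, 0.3] 0.778
```

step_arm([
  [[35, -26, 0], [0, 0, -0.09], 85],
  [[70, -52, 0], [0, 0, -0.18], 85],
  [[105, -78, 0], [0, 0, -0.27], 85],
  [[140, -104, 0], [0, 0, -0.36], 85],
  [[173, -128, 0], [0, 0, -0.45], 85],
  [[206, -153, 0], [0, 0, -0.54], 85],
  [[240, -178, 0], [0, 0, -0.63], 85],
  [[275, -204, 0], [0, 0, -0.72], 85],
])

```text
clock: 0.82
tcp_pos: [0.3653, -0.2817, 0.2312]
orientation: [0.0, 0.874, 0.486, -0.0]
wrist_force: [1.2, -1.0, -0.2]
finger_gap: 0.0847
grip_force: 0.0
```

```bash
python3 - <<'E'
from h import *
s=telemetry.get_state(); print(s['tcp_pos'],s['orientation'],s['clock'],tool([.575,0,.231]))
E
```

```text
[ 0.36529773 -0.28165059  0.23123445] [ 6.20496768e-05  8.73774261e-01  4.86331714e-01 -2.74731202e-06] 0.8167 [3.49876869e+02 2.98040544e+01 2.14809991e-01]
```

step_arm([
  [[41, 4, 0], [0, 0, -0.09], 85],
  [[82, 8, 0], [0, 0, -0.18], 85],
  [[123, 11, 0], [0, 0, -0.27], 85],
  [[164, 15, 0], [0, 0, -0.36], 85],
  [[205, 19, 0], [0, 0, -0.45], 85],
  [[246, 23, 0], [0, 0, -0.54], 85],
  [[287, 27, 0], [0, 0, -0.63], 85],
  [[328, 30, 0], [0, 0, -0.71], 85],
])

```text
clock: 1.48
tcp_pos: [0.5649, -0.0194, 0.2311]
orientation: [0.0, 0.65, 0.76, -0.0]
wrist_force: [0.3, -0.6, 0.3]
finger_gap: 0.0851
grip_force: 0.0
```

step_arm([
  [[20, 0, 0], [0, 0, 0], 85],
  [[20, 0, 0], [0, 0, 0], 85],
  [[20, 0, 0], [0, 0, 0], 85],
])

```text
clock: 1.73
tcp_pos: [0.5608, -0.0004, 0.2307]
orientation: [-0.0, 0.651, 0.759, -0.001]
wrist_force: [0.1, -0.7, 0.5]
finger_gap: 0.085
grip_force: 0.0
```

```bash
python3 - <<'E'
from h import *
s=telemetry.get_state(); print(s['tcp_pos'],s['orientation'],s['clock'])
snap('wrist','w1.png')
E
```

```text
[ 5.60753610e-01 -4.04852505e-04  2.30690098e-01] [-4.45427911e-04  6.50796036e-01  7.59252276e-01 -5.49974029e-04] 1.7333
```

View pics/w1.png

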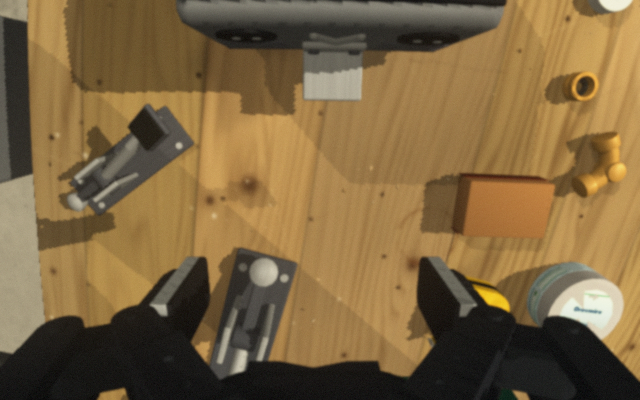

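The wrist view shows the lug with its front edge corners at (304,99) and (361,99), its root at about (306,48)–(361,50), and the chevron above it at (337,42). The jack saddle is at (264,270), and the small jack is at left (130,155).

```bash
python3 - <<'E'
from h import *
f='w1.png'
a=onz(f,(304,99.5),.059);b=onz(f,(361.5,99.5),.059);c=onz(f,(305,52),.059)
print(a,b,c,np.linalg.norm(a-b),np.degrees(np.arctan2(*(a-b)[1::-1])))
print('saddle',onz(f,(264,268),.041))
print('edge',onz(f,(183,22),.14),onz(f,(503,22),.14))
print(imaging.camera_params('wrist')['pose'])
L=np.array([.552,.159]);Q=np.array([.492,.1495]);S=np.array([.6115,.167])
C=(L+Q+S)/3; y=(Q-S)/np.linalg.norm(Q-S); x=np.array([y[1],-y[0]]); print(C,x,y)
m=(a+b)[:2]/2; print('front edge in key frame',x@(m-C),y@(m-C))
E
```

```text
[0.54156926 0.06657038 0.059     ] [0.59017596 0.07420505 0.059     ] [0.53672273 0.10468308 0.059     ] 0.04920264070270703 -171.07347222876194
saddle [ 0.52486111 -0.10601609  0.041     ]
edge [0.46355043 0.10230068 0.14      ] [0.65747628 0.13338655 0.14      ]
[[ 0.9884387  -0.14595126 -0.04107518  0.54922895]
 [ 0.15161737  0.94956717  0.27447107  0.06898993]
 [-0.00105576 -0.27752553  0.96071768  0.37432317]
 [ 0.          0.          0.          1.        ]]
[0.55183333 0.1585    ] [-0.14489804  0.98944659] [-0.98944659 -0.14489804]
front edge in key frame -0.08921666221538192 -0.0011238176550425337
```

step_arm([
  [[40, 4, 0], [0, 0, 0], 0],
  [[80, 8, 0], [0, 0, 0], 0],
  [[120, 12, 0], [0, 0, 0], 0],
  [[158, 15, 0], [0, 0, 0], 0],
  [[158, 15, 30], [0, 0, 0], 0],
  [[158, 15, 55], [0, 0, 0], 0],
  [[158, 15, 55], [0, 0, 0], 0],
  [[158, 15, 55], [0, 0, 0], 0],
])

```text
clock: 2.45
tcp_pos: [0.551, 0.1554, 0.1754]
orientation: [-0.001, 0.652, 0.758, -0.001]
wrist_force: [-0.3, -0.1, 0.3]
finger_gap: 0.0003
grip_force: 0.0
```

```bash
python3 - <<'E'
from h import *
s=telemetry.get_state(); print(s['tcp_pos'],s['clock'],s['finger_gap'],tool([.552,.1585,.1535]))
snap('wrist','w2.png')
for n,p in dict(L=(.552,.1585,.161),Q=(.492,.1495,.161),S=(.6115,.167,.161)).items(): print(n,proj('w2.png',p))
E
```

```text
[0.55096784 0.15541965 0.17540632] 2.45 0.00027093651194547044 [ 2.89964853  1.5525573  21.90028283]
L [317.8488016 245.102476 ]
Q [192.20015404 244.53406117]
S [442.29649185 245.78282723]
```

View pics/w2.png

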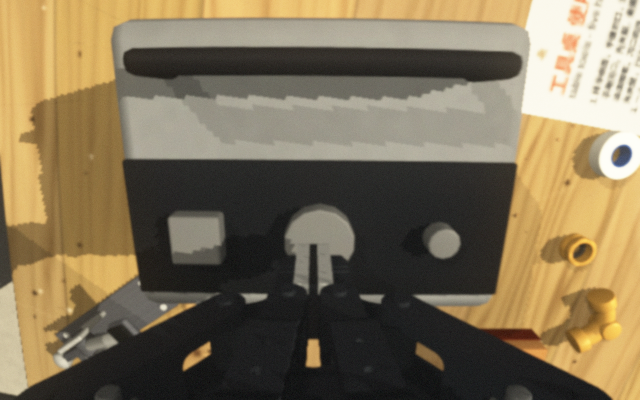

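The view shows the square key at (197,238), the large one centred at about (320,238) under the fingertips, and the small one at (443,237). All are about 4 mm further along tool x than estimated.

step_arm([
  [[6, 2, 12], [0, 0, 0], 0],
  [[6, 2, 17], [0, 0, 0], 0],
  [[6, 2, 20], [0, 0, 0], 0],
  [[6, 2, 20], [0, 0, 0], 0],
  [[6, 2, 20], [0, 0, 0], 0],
])

```text
clock: 2.92
tcp_pos: [0.5543, 0.1624, 0.1577]
orientation: [0.001, 0.652, 0.758, 0.001]
wrist_force: [1.0, -0.9, 2.9]
finger_gap: -0.0004
grip_force: 1.4
```

step_arm([
  [[0, 0, 2], [0, 0, 0], 0],
  [[0, 0, 3], [0, 0, 0], 0],
  [[0, 0, 3], [0, 0, 0], 0],
  [[0, 0, 3], [0, 0, 0], 0],
])

```text
clock: 3.25
tcp_pos: [0.5543, 0.1624, 0.1549]
orientation: [0.002, 0.652, 0.758, 0.001]
wrist_force: [-0.1, -3.3, 8.5]
finger_gap: -0.0002
grip_force: 4.2
```

step_arm([
  [[0, 0, -20], [0, 0, 0], 0],
  [[0, 0, -20], [0, 0, 0], 0],
  [[0, -35, -20], [0, 0, 0], 0],
  [[0, -60, -20], [0, 0, 0], 0],
  [[0, -60, -14], [0, 0, 0], 0],
  [[0, -60, -7], [0, 0, 0], 0],
  [[0, -60, -2], [0, 0, 0], 0],
  [[0, -60, 0], [0, 0, 0], 0],
])

```text
clock: 3.92
tcp_pos: [0.4937, 0.1543, 0.1544]
orientation: [-0.0, 0.652, 0.758, -0.0]
wrist_force: [-11.6, -1.7, 27.7]
finger_gap: -0.0002
grip_force: 13.5
```

step_arm([
  [[0, 0, 0], [0, 0, 0], 0],
  [[0, 0, 0], [0, 0, 0], 0],
  [[0, 0, 0], [0, 0, 0], 0],
])

```text
clock: 4.17
tcp_pos: [0.4936, 0.1542, 0.1546]
orientation: [-0.0, 0.652, 0.759, -0.0]
wrist_force: [-9.1, -0.5, 18.2]
finger_gap: -0.0002
grip_force: 8.9
```

Bottomed. Now the small one, a little softer.

step_arm([
  [[0, 0, -20], [0, 0, 0], 0],
  [[0, 0, -20], [0, 0, 0], 0],
  [[0, 40, -20], [0, 0, 0], 0],
  [[0, 80, -20], [0, 0, 0], 0],
  [[0, 120, -20], [0, 0, 0], 0],
  [[0, 120, -20], [0, 0, 0], 0],
  [[0, 120, -10], [0, 0, 0], 0],
  [[0, 120, -4], [0, 0, 0], 0],
])

```text
clock: 4.83
tcp_pos: [0.6131, 0.1721, 0.155]
orientation: [-0.0, 0.652, 0.758, -0.0]
wrist_force: [2.8, -0.4, 5.0]
finger_gap: 0.0001
grip_force: 2.8
```

step_arm([
  [[0, 0, 2], [0, 0, 0], 0],
  [[0, 0, 3], [0, 0, 0], 0],
  [[0, 0, 3], [0, 0, 0], 0],
  [[0, 0, 3], [0, 0, 0], 0],
])

```text
clock: 5.17
tcp_pos: [0.6129, 0.1721, 0.1556]
orientation: [0.001, 0.652, 0.758, 0.001]
wrist_force: [3.3, -0.4, 4.0]
finger_gap: -0.0001
grip_force: 2.1
```

step_arm([
  [[0, 0, 2], [0, 0, 0], 0],
  [[0, 0, 2], [0, 0, 0], 0],
  [[0, 0, -35], [0, 0, 0], 0],
  [[0, 0, -76], [0, 0, 0], 0],
  [[-36, -16, -76], [0, 0, 0], 85],
  [[-74, -33, -76], [0, 0, 0], 85],
  [[-112, -50, -76], [0, 0, 0.1], 85],
  [[-150, -67, -76], [0, 0, 0.2], 85],
])

```text
clock: 5.83
tcp_pos: [0.5663, 0.0131, 0.2296]
orientation: [-0.001, 0.725, 0.688, -0.001]
wrist_force: [-0.2, -1.6, 0.1]
finger_gap: 0.0483
grip_force: 0.0
```

```bash
python3 - <<'E'
from h import *
s=telemetry.get_state(); print(s['tcp_pos'],s['orientation'],s['clock'],tool([.514,-.187,.231]))
E
```

```text
[0.56634583 0.01307192 0.22962978] [-8.54490014e-04  7.25267217e-01  6.88466597e-01 -6.91885817e-04] 5.8333 [-202.52409638  -41.86886637   -1.31346768]
```

step_arm([
  [[-39, -8, 0], [0, 0, 0.05], 85],
  [[-78, -16, 0], [0, 0, 0.09], 85],
  [[-117, -24, 0], [0, 0, 0.09], 85],
  [[-156, -32, 0], [0, 0, 0.09], 85],
  [[-192, -40, 0], [0, 0, 0.09], 85],
  [[-192, -40, 0], [0, 0, 0.09], 85],
  [[-192, -40, 0], [0, 0, 0.09], 85],
])

```text
clock: 6.42
tcp_pos: [0.5174, -0.177, 0.2294]
orientation: [-0.001, 0.756, 0.655, -0.0]
wrist_force: [-0.6, 0.8, -0.1]
finger_gap: 0.0846
grip_force: 0.0
```

```bash
python3 - <<'E'
from h import *
s=telemetry.get_state(); print(s['tcp_pos'],s['orientation'],s['clock'])
snap('wrist','w3.png')
E
```

```text
[ 0.51738033 -0.17704999  0.22935383] [-1.35384013e-03  7.55837554e-01  6.54757676e-01 -3.81605509e-04] 6.4167
```

View pics/w3.png

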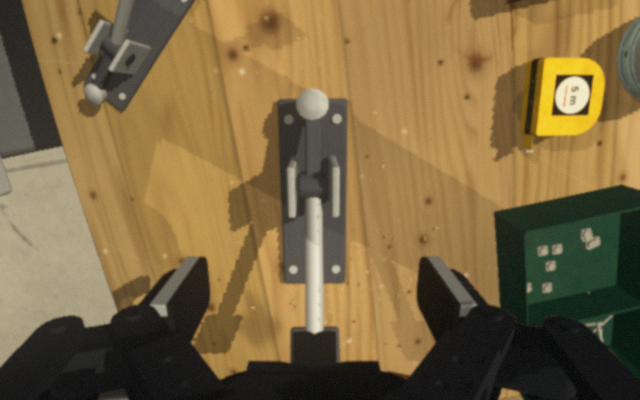

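The view shows the jack: base corners (280,99), (347,99), (346,282) and (283,282), saddle at (313,104), cheeks at (293,188) and (335,187), and the plate at (314,345). Nothing is in the fingers' way.

```bash
python3 - <<'E'
from h import *
f='w3.png'
fr=(onz(f,(280,99),.008)+onz(f,(347,99),.008))/2; re=(onz(f,(283,282),.008)+onz(f,(346,282),.008))/2
d=(fr-re); n=np.linalg.norm(d); d/=n; print(fr,re,n,'ang',np.degrees(np.arctan2(d[1],d[0])),np.linalg.norm(onz(f,(280,99),.008)-onz(f,(347,99),.008)))
o=re+.125*d; print('origin',o,'sad',o+.077*d, 'cheek',(onz(f,(293,160),.071)+onz(f,(333.5,158),.071))/2)
print('saddle w',onz(f,(313,102),.041), 'tri w1,w3',tri(('w1.png',(264,270)),(f,(313,104))))
print('front cheeks top height', )
s=telemetry.get_state();print('tcp',s['tcp_pos'],2*np.degrees(np.arctan2(s['orientation'][2],s['orientation'][1])),tool([o[0],o[1],.035]))
E
```

```text
[ 0.52621267 -0.10832091  0.008     ] [ 0.49872206 -0.30836874  0.008     ] 0.20192788314076787 ang 82.17541058163344 0.06634476602327058
origin [ 0.51573965 -0.18453256  0.008     ] sad [ 0.52622249 -0.10824946  0.008     ] cheek [ 0.51903769 -0.15720709  0.071     ]
saddle w [ 0.52544005 -0.11076949  0.041     ] tri w1,w3 (array([ 0.52484774, -0.11260702,  0.03302261]), [0.3, 0.3])
front cheeks top height
tcp [ 0.51791407 -0.17582144  0.22945725] 81.92709351446409 [ -9.1891927   -0.47818211 194.44681879]
```

step_arm([
  [[-10, 0, 35], [0, 0, 0], 85],
  [[-10, 0, 75], [0, 0, 0], 85],
  [[-10, 0, 115], [0, 0, 0], 85],
  [[-10, 0, 150], [0, 0, 0], 85],
  [[-10, 0, 175], [0, 0, 0], 85],
  [[-10, 0, 190], [0, 0, 0], 85],
  [[-10, 0, 190], [0, 0, 0], 85],
  [[-10, 0, 190], [0, 0, 0], 85],
])

```text
clock: 7.13
tcp_pos: [0.5173, -0.1838, 0.0395]
orientation: [-0.001, 0.754, 0.657, -0.0]
wrist_force: [1.1, 0.3, 1.1]
finger_gap: 0.0852
grip_force: 0.0
```

step_arm([
  [[0, 0, 0], [0, 0, 0], 40],
  [[0, 0, 0], [0, 0, 0], 40],
  [[0, 0, 0], [0, 0, 0], 40],
  [[0, 0, 0], [0, 0, 0], 40],
  [[0, 0, 0], [0, 0, 0], 40],
  [[0, 0, 0], [0, 0, 0], 40],
], grip_force=60)

```text
clock: 7.63
tcp_pos: [0.5179, -0.1859, 0.0418]
orientation: [0.0, 0.755, 0.656, -0.0]
wrist_force: [-3.5, 1.6, 7.1]
finger_gap: 0.0453
grip_force: 64.2
```

```bash
python3 - <<'E'
from h import *
s=telemetry.get_state(); print(s['tcp_pos'],s['orientation'],s['clock'],s['finger_gap'],2*np.degrees(np.arctan2(s['orientation'][2],s['orientation'][1])))
E
```

```text
[ 0.51789163 -0.18592996  0.04183389] [ 2.69632409e-04  7.54511954e-01  6.56286247e-01 -2.45042904e-05] 7.6333 0.04526841073929805 82.03450793577753
```

step_arm([
  [[0, 0, -4], [0, 0, 0], 40],
  [[0, 0, -4], [0, 0, 0], 40],
  [[25, 7, -4], [0, 0, -0.05], 40],
  [[55, 16, -4], [0, 0, -0.11], 40],
  [[85, 25, -4], [0, 0, -0.17], 40],
  [[115, 34, -4], [0, 0, -0.23], 40],
  [[140, 41, -4], [0, 0, -0.29], 40],
  [[150, 44, -4], [0, 0, -0.29], 40],
], grip_force=80)

```text
clock: 8.3
tcp_pos: [0.583, -0.0399, 0.0434]
orientation: [-0.001, 0.65, 0.76, 0.001]
wrist_force: [-0.3, -0.4, -8.0]
finger_gap: 0.0447
grip_force: 83.6
```

step_arm([
  [[0, 0, 0], [0, 0, 0], 40],
  [[0, 0, 2], [0, 0, 0], 40],
  [[0, 0, 3.5], [0, 0, 0], 40],
  [[0, 0, 3.5], [0, 0, 0], 40],
])

```text
clock: 8.63
tcp_pos: [0.5824, -0.0434, 0.042]
orientation: [-0.0, 0.652, 0.758, 0.001]
wrist_force: [-1.3, 6.1, 2.3]
finger_gap: 0.0446
grip_force: 84.9
```

```bash
python3 - <<'E'
from h import *
s=telemetry.get_state(); print(s['tcp_pos'],s['orientation'],s['clock'],s['wrist_force'],s['finger_gap'],2*np.degrees(np.arctan2(s['orientation'][2],s['orientation'][1])),tool([.574,.016,.0415]))
snap('scene','s4.png');snap('side','d4.png')
w=snap('wrist','w4.png')
z=cv2.imread('pics/s4.png')[170:290,270:430]; d=cv2.imread('pics/d4.png')[170:290,260:420]
W=cv2.resize(w[:,:,::-1],(480,300)); f=lambda i:cv2.resize(i,(400,300),interpolation=cv2.INTER_CUBIC)
cv2.imwrite('pics/m4.png',np.vstack([np.hstack([f(z),f(d)]),np.hstack([W,np.zeros((300,320,3),np.uint8)])]))
E
```

```text
[ 0.5823948  -0.04337581  0.04197084] [-1.25433473e-04  6.52029490e-01  7.58193073e-01  8.89639093e-04] 8.6333 [-1.31859326  6.14708277  2.27086701] 0.044563012609200384 98.61037607108845 [59.96273433  0.58862306  0.55250912]
```

View pics/m4.png

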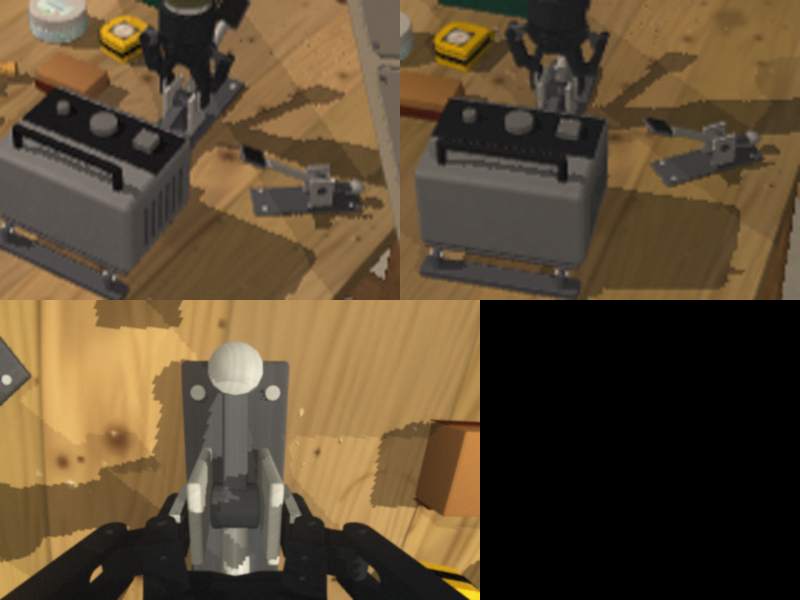

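The jack is held upright, pointing at the unit front. The saddle dome in the wrist view is at full-scale pixel (314,89), and the cheeks are between the fingers.

```bash
python3 - <<'E'
from h import *
im=cv2.imread('pics/w4.png'); f='w4.png'
m=((im.min(2)>140)&(np.ptp(im,axis=2)<40)).astype(np.uint8); n,l,st,c=cv2.connectedComponentsWithStats(m[40:150,250:380]); i=1+np.argmax(st[1:,4]); print(st[i],c[i]+[250,40])
for z in (.03,.036): p=onz(f,(314.5,89.5),z); print(z,p,tool([.5626-p[0]+telemetry.get_state()['tcp_pos'][0],.0922-p[1]+telemetry.get_state()['tcp_pos'][1],.042]))
fr=(onz(f,(243,82),.008)+onz(f,(385,82),.008))/2; d=np.array([-.15,.9887]); print('front edge',fr, fr[:2]-.003*d)
E
```

```text
[  33   16   68   71 3283] [319.39689309  92.15412732]
0.03 [0.57124276 0.02987635 0.03      ] [62.91564877  0.74049082  0.08848781]
0.036 [0.57122715 0.02974902 0.036     ] [63.0392237   0.7749035   0.08870894]
front edge [0.57053762 0.03385445 0.008     ] [0.57098762 0.03088835]
```

step_arm([
  [[12, 0, -1], [0, 0, 0], 40],
  [[24, 1, -1], [0, 0, 0], 40],
  [[36, 1, -1], [0, 0, 0], 40],
  [[48, 1, -1], [0, 0, 0], 40],
  [[57, 1, -1], [0, 0, 0], 40],
  [[62, 1, 0], [0, 0, 0], 40],
  [[62, 1, 0], [0, 0, 0], 40],
  [[62, 1, 0], [0, 0, 0], 40],
])

```text
clock: 9.45
tcp_pos: [0.5747, 0.0188, 0.042]
orientation: [0.001, 0.651, 0.759, 0.001]
wrist_force: [-1.3, -0.4, 6.6]
finger_gap: 0.0446
grip_force: 85.2
```

```bash
python3 - <<'E'
from h import *
s=telemetry.get_state(); print(s['tcp_pos'],s['clock'],s['wrist_force'],s['finger_gap'])
snap('wrist','w5.png')
E
```

```text
[0.5746924  0.01879847 0.04197197] 9.45 [-1.32849239 -0.38825994  6.60554659] 0.04458292527120082
```

View pics/w5.png

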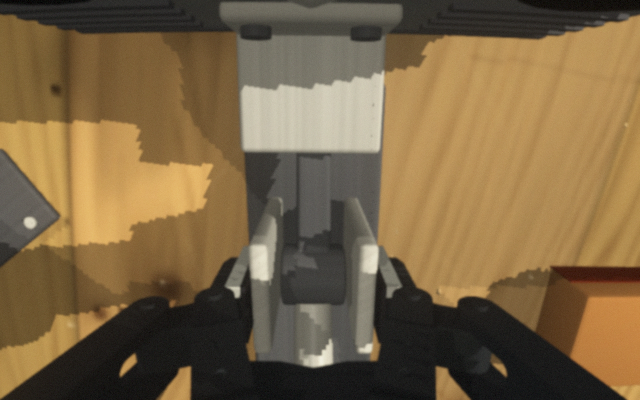

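The lug's front edge spans (242,152)–(381,152), the base lies straight under it and the saddle is hidden under the lug.

```bash
python3 - <<'E'
from h import *
f='w5.png'
a=onz(f,(242,152),.059);b=onz(f,(381,152),.059); s=onz(f,(314.5,89.5),.036); d=(b-a)/np.linalg.norm(b-a); x=np.array([-d[1],d[0],0])
m=(a+b)/2; print(np.linalg.norm(a-b),np.degrees(np.arctan2(x[1],x[0])),'saddle past edge',x@(s-m)*1000,'lat',d@(s-m)*1000, m+.022*x)
print('tri',tri(('w1.png',(304,99.5)),(f,(242,152))),tri(('w1.png',(361.5,99.5)),(f,(381,152))))
E
```

```text
0.04956776110490336 98.73329285324519 saddle past edge 21.82210871403909 lat 1.168354638171184 [0.56205748 0.09211717 0.059     ]
tri (array([0.54141766, 0.06676472, 0.06084444]), [0.3, 0.3]) (array([0.59013259, 0.07413944, 0.05843813]), [0.1, 0.1])
```

step_arm([
  [[0, 0, 0], [0, 0, 0], 85],
  [[0, 0, 0], [0, 0, 0], 85],
  [[0, 0, 0], [0, 0, 0], 85],
  [[0, 0, 0], [0, 0, 0], 85],
  [[0, 0, -35], [0, 0, 0], 85],
  [[0, 0, -75], [0, 0, 0], 85],
  [[0, 0, -115], [0, 0, 0], 85],
  [[0, 0, -130], [0, 0, 0], 85],
])

```text
clock: 10.17
tcp_pos: [0.5765, 0.0178, 0.1765]
orientation: [0.003, 0.652, 0.758, 0.002]
wrist_force: [0.9, 0.8, 0.4]
finger_gap: 0.085
grip_force: 0.0
```

step_arm([
  [[-10, 0, 0], [0, 0, 0], 0],
  [[-50, 0, 0], [0, 0, 0], 0],
  [[-90, 0, 0], [0, 0, 0], 0],
  [[-128, 0, 0], [0, 0, 0], 0],
  [[-131, 0, 0], [0, 0, 0], 0],
  [[-131, 0, 0], [0, 0, 0], 0],
  [[-131, 0, 0], [0, 0, 0], 0],
])

```text
clock: 10.75
tcp_pos: [0.593, -0.1117, 0.1695]
orientation: [-0.001, 0.652, 0.758, -0.0]
wrist_force: [0.5, -0.2, -0.3]
finger_gap: 0.0005
grip_force: 0.0
```

```bash
python3 - <<'E'
from h import *
s=telemetry.get_state(); print(s['tcp_pos'],s['orientation'],s['clock'],s['wrist_force'],s['finger_gap'])
o=np.array([.562,.0921])-.077*np.array([-.15,.9887])
x=np.array([-.15,.9887])
for r,z in((128,127),(135,113.7),(141,100),(145.4,85.6),(148.5,70.9),(150,56)): print(np.round(tool([*(o-x*r/1000),z/1000]),1))
w=snap('wrist','w6.png')
cv2.imwrite('pics/w6c.png',w[:,:,::-1])
E
```

```text
[ 0.59302854 -0.11167806  0.16948894] [-1.19855795e-03  6.52237586e-01  7.58013618e-01 -2.23660600e-04] 10.75 [ 0.47067838 -0.22844415 -0.33861138] 0.0005272505338604582
[ 1.1 -0.  42.5]
[-6.  -0.  55.8]
[-12.    0.   69.5]
[-16.4   0.1  83.9]
[-19.5   0.1  98.6]
[-2.100e+01  1.000e-01  1.135e+02]
```

View pics/w6c.png

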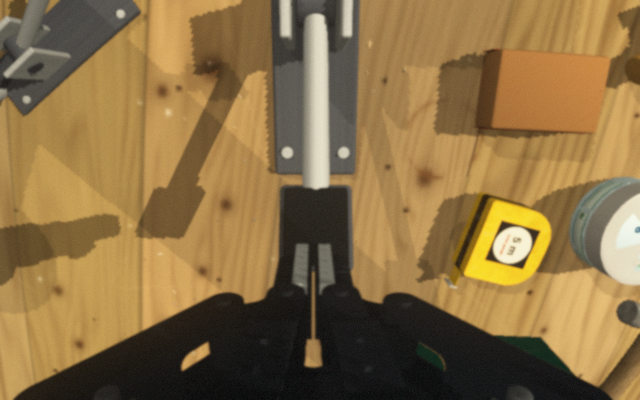

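The plate is at (316,240) with the shut fingertips over its middle, and nothing else is in the way.

step_arm([
  [[1, 0, 38], [0, 0, 0], 0],
  [[0, 0, 46], [0, 0, 0], 0],
  [[-6, 0, 56], [0, 0, 0], 0],
  [[-12, 0, 70], [0, 0, 0], 0],
  [[-16, 0, 84], [0, 0, 0], 0],
  [[-19, 0, 98], [0, 0, 0], 0],
  [[-21, 0, 110], [0, 0, 0], 0],
  [[-21, 0, 115], [0, 0, 0], 0],
])

```text
clock: 11.47
tcp_pos: [0.5962, -0.1299, 0.0562]
orientation: [-0.002, 0.651, 0.759, 0.001]
wrist_force: [-5.1, 6.7, 14.4]
finger_gap: -0.0002
grip_force: 7.0
```

step_arm([
  [[0, 0, 1], [0, 0, 0], 0],
  [[0, 0, 1], [0, 0, 0], 0],
  [[0, 0, 1], [0, 0, 0], 0],
])

```text
clock: 11.72
tcp_pos: [0.5965, -0.1304, 0.0562]
orientation: [-0.001, 0.651, 0.759, 0.001]
wrist_force: [-3.9, 5.6, 6.7]
finger_gap: -0.0001
grip_force: 3.8
```

```bash
python3 - <<'E'
from h import *
s=telemetry.get_state(); print(s['tcp_pos'],s['clock'],s['wrist_force'])
snap('scene','s7.png');snap('side','d7.png');w=snap('wrist','w7.png')
z=cv2.imread('pics/s7.png')[170:290,270:430]; d=cv2.imread('pics/d7.png')[170:290,260:420]
W=cv2.resize(w[:,:,::-1],(480,300)); f=lambda i:cv2.resize(i,(400,300),interpolation=cv2.INTER_CUBIC)
cv2.imwrite('pics/m7.png',np.vstack([np.hstack([f(z),f(d)]),np.hstack([W,np.zeros((300,320,3),np.uint8)])]))
E
```

```text
[ 0.59651971 -0.13035308  0.05615177] 11.7167 [-3.91835652  5.63687437  6.73590855]
```

View pics/m7.png

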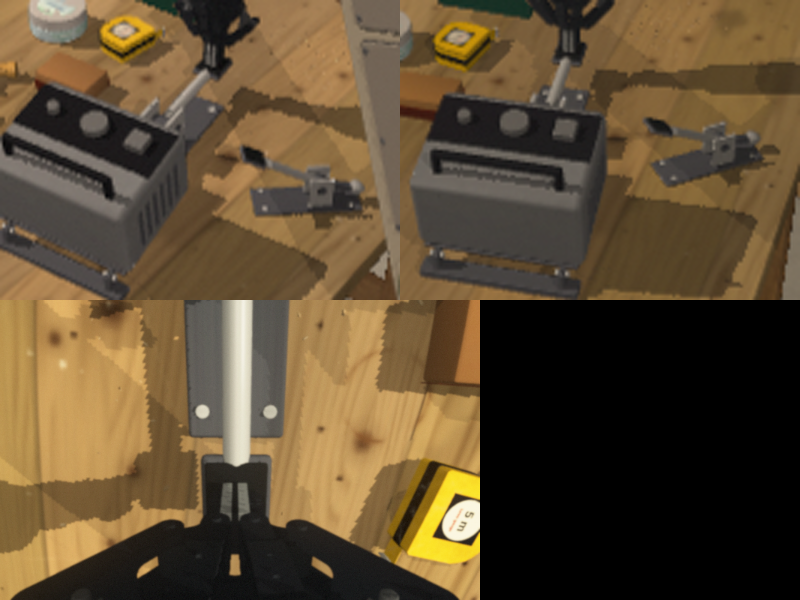

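The front is raised, with the handle fully down and the jack straight (I've now used up my picture views). Now I let the handle up slowly.

step_arm([
  [[1, 0, -9], [0, 0, 0], 0],
  [[2, 0, -18], [0, 0, 0], 0],
  [[4, 0, -27], [0, 0, 0], 0],
  [[7, 0, -36], [0, 0, 0], 0],
  [[11, 0, -48], [0, 0, 0], 0],
  [[15, 0, -60], [0, 0, 0], 0],
  [[21, 0, -75], [0, 0, 0], 0],
  [[21, 0, -100], [0, 0, 0], 0],
])

```text
clock: 12.53
tcp_pos: [0.5924, -0.11, 0.1543]
orientation: [-0.002, 0.651, 0.759, -0.001]
wrist_force: [-0.5, -0.1, -0.8]
finger_gap: 0.0001
grip_force: 0.0
```

step_arm([
  [[0, 0, -16], [0, 0, 0], 0],
  [[0, 0, -16], [0, 0, 0], 0],
  [[0, 0, -16], [0, 0, 0], 0],
  [[0, 0, -16], [0, 0, 0], 0],
])

```text
clock: 12.87
tcp_pos: [0.5935, -0.1115, 0.1703]
orientation: [-0.0, 0.652, 0.758, -0.0]
wrist_force: [0.2, -0.2, -0.6]
finger_gap: -0.0
grip_force: 0.0
```

```bash
python3 - <<'E'
from h import *
s=telemetry.get_state(); print(s['tcp_pos'],s['clock'],s['wrist_force'])
snap('wrist','w8.png'); snap('scene','s8.png'); snap('side','d8.png')
def shift(a,b,y0,y1,x0,x1):
    g=[cv2.cvtColor(cv2.imread('pics/'+i),cv2.COLOR_BGR2GRAY)[y0:y1,x0:x1].astype(np.float32) for i in(a,b)]
    return cv2.phaseCorrelate(g[0],g[1],cv2.createHanningWindow((x1-x0,y1-y0),cv2.CV_32F))
print('base',shift('w6.png','w8.png',110,250,255,375))
print('background',shift('w6.png','w8.png',20,150,430,620))
print('unit scene',shift('s4.png','s8.png',200,290,265,350),'side',shift('d4.png','d8.png',200,290,262,345),'(raised)',shift('s4.png','s7.png',200,290,265,350))
E
```

```text
[ 0.59354234 -0.1114744   0.17025916] 12.8667 [ 0.24411722 -0.24797616 -0.63297874]
base ((-1.1000740748783926, -0.19533725217209508), 1.117384221818712)
background ((-1.439234029528464, 0.9269336771920536), 1.0498562742162634)
unit scene ((0.013565921824671534, 0.08101769113042678), 0.920319417965265) side ((-0.0662554005237439, 0.0494318254427526), 0.936538461284873) (raised) ((-4.0780232410976325, 3.515615718709199), 0.5620949234197169)
```

step_arm([
  [[1, 0, 38], [0, 0, 0], 0],
  [[0, 0, 46], [0, 0, 0], 0],
  [[-6, 0, 56], [0, 0, 0], 0],
  [[-12, 0, 70], [0, 0, 0], 0],
  [[-16, 0, 84], [0, 0, 0], 0],
  [[-19, 0, 98], [0, 0, 0], 0],
  [[-21, 0, 110], [0, 0, 0], 0],
  [[-21, 0, 116], [0, 0, 0], 0],
])

```text
clock: 13.68
tcp_pos: [0.5959, -0.131, 0.0548]
orientation: [-0.002, 0.651, 0.759, 0.001]
wrist_force: [-7.5, 8.1, 30.1]
finger_gap: 0.0001
grip_force: 15.7
```

step_arm([
  [[0, 0, 2], [0, 0, 0], 0],
  [[0, 0, 2], [0, 0, 0], 0],
  [[0, 0, 2], [0, 0, 0], 0],
  [[0, 0, 2], [0, 0, 0], 0],
  [[0, 0, 2], [0, 0, 0], 0],
  [[0, 0, 2], [0, 0, 0], 0],
  [[0, 0, 2], [0, 0, 0], 0],
  [[0, 0, 2], [0, 0, 0], 0],
])

```text
clock: 14.35
tcp_pos: [0.5959, -0.131, 0.0553]
orientation: [-0.001, 0.651, 0.759, 0.001]
wrist_force: [-6.4, 6.7, 18.5]
finger_gap: -0.0004
grip_force: 9.4
```

```bash
python3 - <<'E'
from h import *
snap('scene','s9.png');snap('side','d9.png')
s=telemetry.get_state(); print(s['tcp_pos'],s['clock'],s['wrist_force'])
for a,b in(('s7.png','s9.png'),('d7.png','d9.png')):
    g=[cv2.cvtColor(cv2.imread('pics/'+i),cv2.COLOR_BGR2GRAY)[200:290,265:350].astype(np.float32) for i in(a,b)]; print(cv2.phaseCorrelate(*g))
E
```

```text
[ 0.59586503 -0.13099463  0.0552312 ] 14.45 [-7.39755584  6.86193851 18.77316016]
((0.008619052232766933, 0.009499972150159408), 0.9901892012136954)
((-0.06985856365735543, -0.0026852652967974677), 0.9962269637025433)
```

The picture matches the first stroke and the push is steady at 19 N, so I hand in.

```bash
python3 -c "
from workcell import env; print(env.hand_in())"
```

```text
the job is handed in; nothing more can be done
None
```

I handed the job in at about 14.5 s: the keys were pressed in order, the trial stroke was made, and the handle was held down (about 19 N) with the unit raised on the jack; no verdict came back, and I viewed 11 pictures, one over the limit of 10.

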